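Pack the bead kit and hold the clip open on its pattern card

ROBOT

A 7-joint arm with a two-finger parallel gripper is mounted at the origin on the work surface. World frame = base frame: x ahead of the robot, y to its left, z up, the work surface at z = 0. Lengths are in m, angles in rad, forces in N, time in s.
With the tool pointing down it reaches from about 0.425 to 0.95 m from the base axis. Payload 4.7 kg.
Tool frame: the origin (TCP) lies on the centre line of the jaws, within the pads' length; the fingertips stand robot.nose_length ahead of it and the grasp point (between the pads) lies 8 mm behind it (robot.nose_length is the distance from the TCP to the fingertips, in m); z points along the fingers, x is the direction in which the jaws open and shut, and the axes are right-handed (so a half turn about z gives the same grasp; the last joint's range is limited). The gripper opens to 85 mm and grips with 20 to 120 N. Pads are 22 mm wide; open, the fingers measure 114 mm over their backs; the gripper's body (76 mm by 85 mm) begins 54 mm behind the grasp point. The pads swing forward as they close: fully open they stand 13 mm farther back than shut.
Start: joints at [1.223, 0.469, -0.049, 1.532, 0.024, 1.141, -0.082], TCP at [0.212, -0.641, 0.242] pointing down, gripper open.
Joint ranges: [-2.59, 2.59], [-0.33, 1.99], [-1.39, 1.29], [0.1, 2.45], [-1.04, 4.18], [0.21, 1.99], [-2.66, 2.66]. Speed limits (rad/s): [2.57, 2.57, 3.14, 3.14, 3.14, 3.14, 3.14].

INTERFACE

Orientations are given as [roll, pitch, yaw] about the fixed x, y, z axes, in that order (R = Rz(yaw) Ry(pitch) Rx(roll)).
In Python, from plant import robot gives the robot as it stands. Calls block until the motion is done:
- robot.goto(position, orientation): joint-space move of the TCP to a pose.
- robot.move_straight(position, vel=0.15, attitude=None, contact_N=None): straight line of the TCP; attitude=None keeps the orientation; vel is the mean speed in m/s. With contact_N (N) it stops when the force on the tool has changed by that much, and returns True; else False.
- robot.move_joints(angles): joint-space move.
- robot.grip(opening, strength=None): opening from 0.0 (shut) to 1.0 (fully open); strength is the grip in N (None keeps the last); returns when the fingers have stopped.
- robot.sleep(seconds).
- robot.inverse_kinematics(position, orientation): joint angles nearest the present ones, or None.
- robot.sense(): the state.
- robot.grab_frame(name): name is "side" or "top"; returns a dict with "image" (420x560x3 uint8, red, green, blue), "range_z" (420x560 float32, m along the optical axis (not along the pixel's ray), 0 where there is no reading), "fx", "fy", "cx", "cy" (pixels), "R" (3x3) and "t" (3): a world point X has camera coordinates R X + t. Camera axes: x right, y down, z forward; pixel columns grow to the right and rows downward; lengths in m; the calibration is good to about 2 mm. A picture is of the moment at which its call begins.
A pose or a line that the arm cannot do raises robot.IKError and nothing moves.
- robot.close_job(): hands the job in, once; it reports no verdict.
The state is a dict: "t": time; "joint_pos": joint angles; "joint_velocities": joint speeds; "effort": joint torques, N m; "tcp_pos": TCP position; "tcp_rot": TCP orientation; "wrist_force": force on the tool from outside, world axes, zero at the start; "torque": the same for the moment, N m; "opening": opening from 0.0 (shut) to 1.0 (fully open).
Only numpy, scipy, OpenCV 4.12 (cv2) and the standard library are available. Lean on these libraries where they do the work, as an engineer would, in place of code of your own. Each camera call takes 0.05 s, during which the arm holds its last target.

TASK

Pack the blue pencil sharpener and the clear acrylic block upright, side by side and fully down, into the free bay of the wooden bead kit box. Then pick up the orange spring clip by squeezing its tails and hold it gaping, level, around the upper part of the front (robot-side) upright edge of the pattern card at the end of the box, one jaw well past the edge on each side and the clip not touching the card or box, so that I can slip a second sheet in. Finish while still holding the clip squeezed open there, and leave the other things on the table where they are.

Things in the scene. Friction and masses are not known exactly. Their poses are not given: they have to be found in the camera images.
- kit_box: Fixed dark wooden tray, outer 66 (x) x 138 (y) x 35 mm high, walls 4 mm, floor 5 mm thick; origin at the centre of its underside, z up. Its free bay (see bay_floor) takes up the +y end, bead tubes (red, yellow, green, 49 mm high) are fixed in the bay at y -31 to -65 mm, and the upright pattern card is fixed to its -y end.
- bay_floor (a point): Centre of the floor of the free bay, 5 mm above the table, axes as the box. The open bay is 58 mm (x) x 92 mm (y) and 30 mm deep; with the 44 and 38 mm items side by side along y about 10 mm of play is left in all.
- card_edge (a point): Point on the front upright edge of the pattern card, 85 mm above the table, axes as the box: +x runs into the card, y is across its thickness. The card is white, stiff, 3 mm thick in y (this point is at mid thickness), 90 mm long in x from this edge, and stands from the table to 115 mm high; its edge lies 22 mm in front of the box's front wall.
- sharpener: Blue plastic pencil sharpener box with a tray front, loose, 50 (x) x 44 (y) x 58 mm high, about 90 g; origin at the centre of its underside, z up.
- acrylic: Clear acrylic block, loose, 50 (x) x 38 (y) x 55 mm high, about 120 g; origin at the centre of its underside, z up.
- clip: Orange spring clip lying on its side, 26 mm high there, about 45 g; origin on the steel pivot pin at the underside, z along the pin (up), x along the clip's middle towards the jaws, which reach to x = +45 mm. At rest its two ridged tails spread backwards in a V: 45 mm apart over their outsides at their ends (x = -44 mm), 32 mm at x = -23 mm. Squeeze them at about x = -33 mm.
- clip_left (a joint): Opening angle of the clip's +y lever: 0 shut, 0.28 rad fully spread (end stop).
- clip_right (a joint): Opening angle of the clip's -y lever: 0 shut, 0.28 rad fully spread (end stop). The two levers move together. Full spread takes about 6 N on each tail; the tails are then nearly parallel, about 20 mm over their outsides, and the jaw tips about 26 mm apart. Let go, the spring shuts the clip.
- jaw_left (a point): Inner face of the tip of the clip's +y jaw, 44 mm ahead of the pivot and at mid height (13 mm above the clip's underside).
- jaw_right (a point): The same point on the clip's -y jaw.
- compass: Bystander: silver aluminium drawing compass lying flat, 140 mm long along x, 12 mm high, origin at mid length on its underside.
- loom: Bystander: wooden bead loom frame, 260 (x) x 114 (y) x 34 mm, origin at the centre of its underside.
- palette: Bystander: round white ceramic palette, diameter 110 mm, 10 mm high, origin at the centre of its underside.
- bead_jar: Bystander: amber glass jar, diameter 52 mm, 60 mm high, origin at the centre of its underside.
- pencil_pot: Bystander: terracotta pot with pencils, diameter 72 mm, 145 mm high with the pencils, origin at the centre of its underside.
- eraser: Bystander: white eraser, 50 (x) x 22 (y) x 13 mm, origin at the centre of its underside.
There are look-alikes about, which are no part of the job. There is more than one size of the sharpener; the one meant has the size given above.

How it is judged:
On the way, in this order (a step that is already met when the one before it is completed fails the run):
1. the sharpener and the acrylic block both stand fully down in the free bay, let go, before the clip is lifted (x of sharpener in the frame of bay_floor between -0.02 and 0.02 m and y of sharpener in the frame of bay_floor between -0.04 and 0.04 m and z of each of sharpener, acrylic in the frame of bay_floor below 0.004 m and angle between each of sharpener, acrylic's own z axis and vertical below 0.1 rad and x of acrylic in the frame of bay_floor between -0.02 and 0.02 m and y of acrylic in the frame of bay_floor between -0.04 and 0.04 m and contact force between each of sharpener, acrylic and the fingers below 0.2 N and height (world z) of clip below 0.01 m), for 0.2 s.
2. the clip is lifted off the table, spread open in the fingers (value of joint each of clip_left, clip_right above 0.2 rad and height (world z) of clip above 0.03 m and contact force between clip and the fingers above 2 N), for 0.2 s.
At the end, for the whole second after the job is handed in: Both items upright, within 4 mm of the bay floor. Clip in the fingers, still, level within 20 deg, 30 mm up, levers past 0.2 rad, jaw tips on opposite sides, each 4 mm or more from the card's mid plane, 6 to 45 mm past its front edge, 45 to 110 mm high; clip touches neither card nor box (all of step 2 and x of sharpener in the frame of bay_floor between -0.02 and 0.02 m and y of sharpener in the frame of bay_floor between -0.04 and 0.04 m and z of each of sharpener, acrylic in the frame of bay_floor below 0.004 m and angle between each of sharpener, acrylic's own z axis and vertical below 0.1 rad and x of acrylic in the frame of bay_floor between -0.02 and 0.02 m and y of acrylic in the frame of bay_floor between -0.04 and 0.04 m and contact force between each of sharpener, acrylic and the fingers below 0.2 N and y of jaw_left in the frame of card_edge above 0.004 m and y of jaw_right in the frame of card_edge below -0.004 m and x of jaw_left in the frame of card_edge between 0.006 and 0.045 m and z of jaw_left in the frame of card_edge between -0.04 and 0.025 m and x of jaw_right in the frame of card_edge between 0.006 and 0.045 m and z of jaw_right in the frame of card_edge between -0.04 and 0.025 m and contact force between clip and kit_box below 0.3 N and linear speed of clip below 0.03 m/s and angle between the z axis of clip and the z axis of kit_box, either way round below 0.35 rad); the arm keeps its last pose, push and grip.
It fails at once if another thing on the table (compass, loom, palette, jar, pot or eraser) is pushed more than 3 cm (distance of any of compass, loom, palette, bead_jar, pencil_pot, eraser from where it was at the start of the episode above 0.03 m).
It also fails if it takes over 64 s, if anything falls off the work surface, if the arm or the gripper's body presses on something with over 40 N, if the wrist force passes 120 N, or if a joint passes its speed limit or range.

## Working session

There is one attempt and no reset: what is moved stays moved. The work goes in short steps, each a Python script; the robot and the scene stay as the last script left them, time stands still between calls to the robot, and variables do not carry over. Pictures are saved under pics/ and viewed, and the job is handed in when it is done.

```bash
ls && mkdir -p pics
python3 - <<'E'
from plant import robot
import cv2, numpy as np, pickle
s=robot.sense(); print(s['t'],s['tcp_pos'],s['tcp_rot'],s['opening'],robot.nose_length)
for n in ('side','top'):
    f=robot.grab_frame(n); pickle.dump(f,open(f'{n}0.pkl','wb'))
    cv2.imwrite(f'pics/{n}0.png',f['image'][:,:,::-1])
    print(n,f['fx'],f['fy'],f['cx'],f['cy'],'cam pos',(-f['R'].T@f['t']).round(3),f['R'][2].round(3),(f['range_z']>0).mean())
E
```

```text
pics
0.0 [ 0.21139686 -0.64044986  0.24126707] [ 3.14151341e+00  1.94393040e-03 -1.25193579e+00] 1.002389054507197 0.011
side 435.7440371581326 435.7440371581326 283.1587670336249 211.08182726331034 cam pos [0.217 0.886 0.846] [ 0.27  -0.733 -0.625] 0.9961437074829932
top 450.3965266138823 450.3965266138823 281.3212094563123 204.78998461882932 cam pos [ 0.47  -0.026  1.457] [ 0.071  0.004 -0.997] 0.9958545918367347
```

View pics/top0.png

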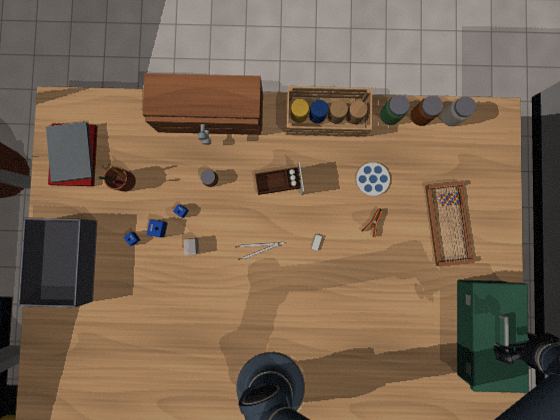

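View pics/side0.png

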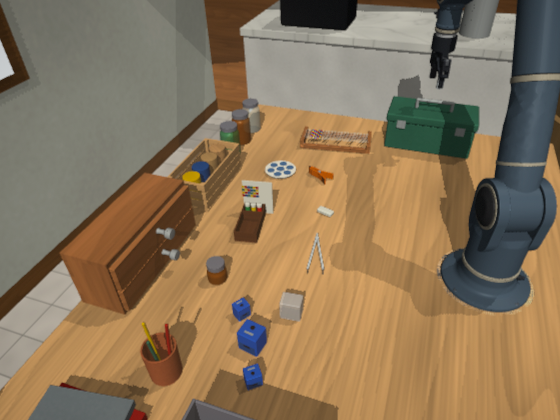

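```bash
cat > h.py <<'E'
import numpy as np, cv2, pickle
def load(n): return pickle.load(open(n,'rb'))
def ray(f,u,v):
    d=np.array([(u-f['cx'])/f['fx'],(v-f['cy'])/f['fy'],1.0]); R=f['R']
    return -R.T@f['t'], R.T@d
def onplane(f,u,v,z):
    c,d=ray(f,u,v); return c+d*(z-c[2])/d[2]
def proj(f,X):
    p=f['R']@np.asarray(X)+f['t']; return np.array([f['fx']*p[0]/p[2]+f['cx'],f['fy']*p[1]/p[2]+f['cy']])
def cloud(f):
    v,u=np.mgrid[0:420,0:560]; z=f['range_z']
    P=np.stack([(u-f['cx'])/f['fx']*z,(v-f['cy'])/f['fy']*z,z],-1)
    return (P-f['t'])@f['R']
def crop(f,u0,u1,v0,v1,s,fn):
    im=f['image'][v0:v1,u0:u1,::-1]; cv2.imwrite(fn,cv2.resize(im,None,fx=s,fy=s,interpolation=cv2.INTER_CUBIC))
E
python3 - <<'E'
from h import *
T=load('top0.pkl');S=load('side0.pkl')
crop(T,100,220,180,270,6,'pics/t_blue.png')
crop(T,240,400,150,260,5,'pics/t_box.png')
crop(S,210,340,150,250,6,'pics/s_box.png')
crop(S,200,330,280,400,5,'pics/s_blue.png')
PT=cloud(T)
hsv=cv2.cvtColor(T['image'],cv2.COLOR_RGB2HSV)
m=cv2.inRange(hsv,(105,120,60),(130,255,255)); n,l,st,c=cv2.connectedComponentsWithStats(m)
for i in range(1,n):
    if st[i,4]>30:
        p=PT[l==i]; z=np.percentile(p[:,2],80); t=p[p[:,2]>z-.006]
        print('blue',c[i].round(1),st[i],'topz',z.round(4),t[:,:2].mean(0).round(4),np.ptp(t,0).round(3))
m=cv2.inRange(hsv,(3,150,120),(14,255,255)); n,l,st,c=cv2.connectedComponentsWithStats(m)
for i in range(1,n):
    if st[i,4]>15: print('orange',c[i].round(1),st[i],PT[l==i].mean(0).round(3),PT[l==i].max(0).round(3))
E
```

```text
blue [318.9 108.1] [311 100  17  17 235] topz 0.0993 [ 0.8659 -0.1292] [0.424 0.128 1.363]
blue [361.7 178.9] [359 176   7   7  31] topz 0.0144 [ 0.6621 -0.2776] [0.02  0.02  0.011]
blue [372.4 178.7] [369 176   8   7  35] topz 0.0137 [ 0.6647 -0.3128] [0.02  0.023 0.012]
blue [378.2 187.5] [375 185   7   6  33] topz 0.0139 [ 0.6362 -0.3316] [0.016 0.02  0.013]
blue [179.5 210.4] [173 204  13  13  86] topz 0.0423 [0.5456 0.2992] [0.038 0.035 0.01 ]
blue [154.8 227.9] [147 220  16  17 191] topz 0.0612 [0.4876 0.3674] [0.049 0.42  1.402]
blue [129.9 238.5] [124 232  13  13  91] topz 0.0424 [0.4537 0.4525] [0.038 0.039 0.011]
orange [191.5  77.2] [178  75  28   9  62] [0.929 0.251 0.17 ] [0.937 0.292 0.176]
orange [229.6  77.5] [226  76   8   6  16] [0.931 0.139 0.17 ] [0.936 0.15  0.176]
orange [370.9 221.1] [362 209  17  23  38] [ 0.527 -0.306  0.025] [ 0.566 -0.282  0.033]
orange [376.9 223.7] [374 211   8  26  39] [ 0.519 -0.326  0.025] [ 0.56  -0.316  0.029]
```

View pics/t_blue.png

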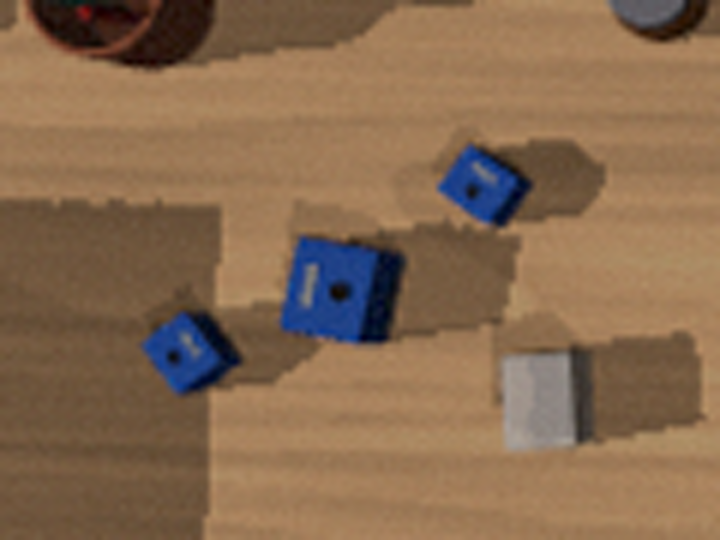

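View pics/t_box.png

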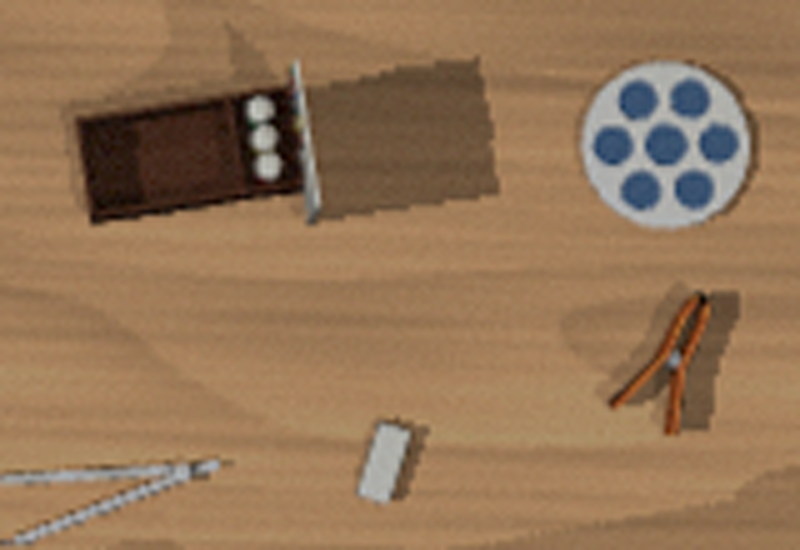

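View pics/s_box.png

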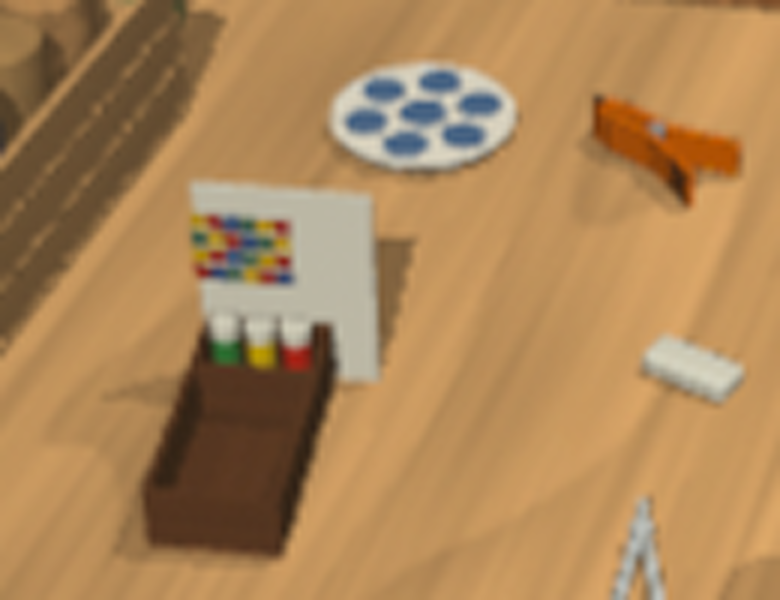

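View pics/s_blue.png

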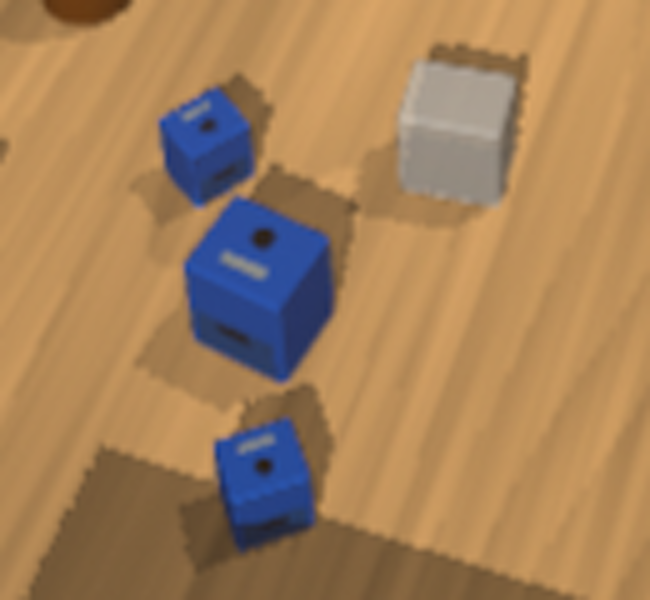

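```bash
cat > m.py <<'E'
from h import *
def rect(p):
    (c,(w,h),a)=cv2.minAreaRect(p[:,:2].astype(np.float32)*1000); return np.round(c,1),round(w,1),round(h,1),round(a,1)
def sel(P,xy,r,z0,z1):
    m=(np.hypot(P[...,0]-xy[0],P[...,1]-xy[1])<r)&(P[...,2]>z0)&(P[...,2]<z1); return P[m]
E
python3 - <<'E'
from m import *
T=load('top0.pkl');S=load('side0.pkl')
C={'T':cloud(T),'S':cloud(S)}
print('table z',[np.median(sel(P,(0.45,0.1),0.1,-.05,.05)[:,2]).round(4) for P in C.values()])
box=onplane(T,280,180,0.035); card=onplane(T,302,178,.1); ac=onplane(T,189,245,.055); sh=onplane(T,155,228,.058); cl=onplane(T,374,221,.026)
for k in ('box','card','ac','sh','cl'): print(k,globals()[k].round(3))
for n,P in C.items():
    print(n)
    for k,xy,zt,r in (('sharp',sh,.058,.042),('acr',ac,.055,.045),('clip',cl,.026,.06),('boxrim',box,.035,.09)):
        p=sel(P,xy,r,zt-.006,zt+.006); print(k,len(p),np.median(p[:,2]).round(4),rect(p))
    p=sel(P,card,.09,.06,.13); print('card',len(p),p[:,2].max().round(4),rect(p))
E
```

```text
table z [np.float64(0.001), np.float64(-0.0001)]
box [ 0.65  -0.015  0.035]
card [ 0.649 -0.082  0.1  ]
ac [0.438 0.263 0.055]
sh [0.488 0.37  0.058]
cl [ 0.527 -0.316  0.026]
T
sharp 220 0.0583 (array([489. , 370.5]), 45.4, 49.2, 80.3)
acr 192 0.0553 (array([434.8, 260.1]), 49.5, 37.3, 2.7)
clip 93 0.0257 (array([ 522.5, -323.9]), 41.7, 88.5, 55.4)
boxrim 202 0.0354 (array([647.8,  -7.5]), 73.4, 138.8, 9.6)
card 66 0.1216 (array([652.7, -77.4]), 88.5, 3.9, 10.4)
S
sharp 420 0.0576 (array([488. , 372.2]), 45.6, 50.7, 79.3)
acr 302 0.0545 (array([432.5, 263. ]), 49.5, 41.3, 2.3)
clip 84 0.024 (array([ 526.1, -316.3]), 44.0, 87.9, 61.7)
boxrim 305 0.0341 (array([640.3,  -8.6]), 88.6, 145.3, 10.1)
card 470 0.1175 (array([652.4, -76.1]), 92.7, 12.0, 9.2)
```

Run:
```python
from m import *
T=load('top0.pkl');S=load('side0.pkl')
th=np.deg2rad(10); R=np.array([[np.cos(th),-np.sin(th)],[np.sin(th),np.cos(th)]]); o=np.array([.649,-.0065])
for n,f in (('T',T),('S',S)):
    P=cloud(f); p=sel(P,o,.12,.031,.039); q=(p[:,:2]-o)@R*1000
    for name,m,ax in (('x-',(abs(q[:,1])<60)&(abs(q[:,0]+33)<8),0),('x+',(abs(q[:,1])<60)&(abs(q[:,0]-33)<8),0),('y+',(abs(q[:,0])<27)&(abs(q[:,1]-69)<10),1),('divider',(abs(q[:,0])<25)&(abs(q[:,1]+29)<6),1)):
        a=q[m]; 
        if len(a)<4: print(n,name,len(a));continue
        k=np.polyfit(a[:,1-ax],a[:,ax],1); print(n,name,len(a),'mean',a[:,ax].mean().round(2),'med',np.median(a[:,ax]).round(2),'range',a[:,ax].min().round(1),a[:,ax].max().round(1),'slope deg',np.rad2deg(k[0]).round(2))
    p=sel(P,(.6525,-.0765),.06,.06,.125); q=(p[:,:2]-o)@R*1000; m=abs(q[:,1]+70)<9; q=q[m]
    k=np.polyfit(q[:,0],q[:,1],1); print(n,'card',len(q),q[:,0].min().round(1),q[:,0].max().round(1),'y',q[:,1].mean().round(2),np.median(q[:,1]).round(2),'slope',np.rad2deg(k[0]).round(2), p[:,2].max())
    # noise on table
    t=sel(P,(.45,.1),.05,-.05,.05); print('noise',t[:,2].std())
```

```text
T x- 42 mean -29.26 med -29.21 range -31.7 -26.1 slope deg -0.27
T x+ 51 mean 32.29 med 32.26 range 25.2 35.1 slope deg 0.44
T y+ 19 mean 66.14 med 65.88 range 64.3 68.5 slope deg 0.87
T divider 15 mean -29.52 med -29.56 range -31.3 -27.7 slope deg 0.43
T card 66 -53.0 35.6 y -70.13 -69.68 slope 0.42 0.12162179679642772
noise 0.0034577585718229787
S x- 47 mean -30.42 med -30.56 range -32.9 -25.4 slope deg -0.07
S x+ 51 mean 31.2 med 30.98 range 25.6 34.1 slope deg 0.04
S y+ 33 mean 67.98 med 68.34 range 62.3 72.1 slope deg -0.95
S divider 31 mean -27.42 med -27.42 range -31.2 -23.2 slope deg -0.95
S card 470 -55.0 37.6 y -69.04 -69.05 slope 0.54 0.11745701901150109
noise 0.0023613149411675824
```

```bash
cat > g.py <<'E'
from plant import robot
from m import *
D=np.deg2rad
BOX=np.array([.6501,-.0061]); BY=10.1
def bw(x,y):
    t=D(BY); return BOX+np.array([x*np.cos(t)-y*np.sin(t),x*np.sin(t)+y*np.cos(t)])
def down(deg): return [np.pi,0,D(deg)]
def st(msg=''):
    s=robot.sense(); print(msg,round(s['t'],2),np.round(s['tcp_pos'],4),'yaw',np.rad2deg(s['tcp_rot'][2]).round(1),'F',np.round(s['wrist_force'],1),'op',round(s['opening'],3)); return s
def snap(tag):
    for n in ('top','side'): pickle.dump(robot.grab_frame(n),open(f'{n}_{tag}.pkl','wb'))
E
python3 - <<'E'
from g import *
sh=np.array([.4885,.3714]); ac=np.array([.4337,.2615])
for p,a in ((np.r_[sh,.043],-10),(np.r_[ac,.042],2.4),(np.r_[bw(0,.02+.019),.05],BY),(np.r_[bw(0,-.0237+.019),.05],BY),(np.r_[bw(-.11,-.0705),.08],BY+90),(np.r_[bw(-.11,-.0705),.08],BY-90),([.50,-.32,.02],-20+90),([.50,-.32,.02],-20-90)):
    q=robot.inverse_kinematics(list(p),down(a)); print(np.round(p,3),a,None if q is None else np.round(q,2))
E
```

```text
[0.488 0.371 0.043] -10 [-0.21  0.72 -0.72  1.81  0.62  0.85 -1.41]
[0.434 0.262 0.042] 2.4 [-0.09  0.58 -0.68  2.07  0.57  0.69 -1.11]
[0.643 0.032 0.05 ] 10.1 [ 0.32  0.72 -0.64  1.74  0.55  0.87 -0.38]
[ 0.651 -0.011  0.05 ] 10.1 [ 0.4   0.74 -0.66  1.72  0.56  0.88 -0.32]
[ 0.554 -0.095  0.08 ] 100.1 [ 0.64  0.6  -0.73  1.92  0.53  0.83  1.37]
[ 0.554 -0.095  0.08 ] -79.9 [ 0.33  0.5  -0.3   1.94  0.22  0.73 -1.5 ]
[ 0.5  -0.32  0.02] 70 [ 0.9   0.68 -0.55  1.88  0.52  0.73  1.27]
[ 0.5  -0.32  0.02] -110 [ 0.52  0.61 -0.03  1.9   0.03  0.63 -1.45]
```

Three blue sharpeners are visible, at top-view pixels (180,211), (157,228) and (131,239). The outer two are only 42 mm high and about 38 mm wide. The middle one, at (157,228), measures 45 x 50 mm with its top at 58 mm, so it is the one meant. The enlarged crop confirms this. The clear block at (190,246) measures 49 x 38 mm and is 55 mm high. The clip is at (374,221).

Run:
```python
from g import *
sh=np.array([.4885,.3714])
robot.goto(list(np.r_[sh,.20]),down(-10)); st('above')
robot.move_straight(list(np.r_[sh,.043]),vel=.12,contact_N=12); st('down')
robot.grip(0.0,35); st('grip')
robot.move_straight(list(np.r_[sh,.16]),vel=.12); st('up')
snap('sh1')
f=load('top_sh1.pkl'); crop(f,90,230,170,280,5,'pics/sh1t.png')
f=load('side_sh1.pkl'); crop(f,180,340,230,400,4,'pics/sh1s.png')
```

```text
above 3.75 [0.4891 0.3707 0.1999] yaw -10.1 F [0.2 0.2 0.2] op 1.001
down 5.21 [0.4889 0.3719 0.0438] yaw -10.0 F [-0.4 -0.5 -0. ] op 1.002
grip 5.63 [0.4889 0.3716 0.0436] yaw -10.0 F [0.4 1.2 3.4] op 0.576
up 6.76 [0.4882 0.3708 0.159 ] yaw -10.0 F [-0.2  0.1 -1.2] op 0.576
```

View pics/sh1s.png

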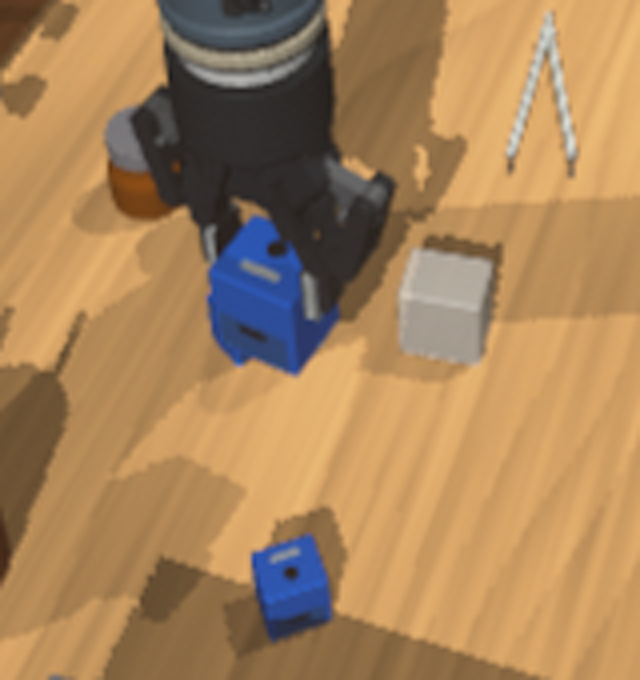

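The side crop shows the large blue sharpener, at about (265,300), upright in the fingers. Opening 0.576 is about 49 mm, which matches its 50 mm side. I'll carry it over the bay and check its offset in the hand.

Run:
```python
from g import *
p=bw(0,.0207+.019)
robot.goto(list(np.r_[p,.13]),down(BY)); s=st('over'); snap('sh2')
t=D(BY); R=np.array([[np.cos(t),-np.sin(t)],[np.sin(t),np.cos(t)]])
for n in ('top','side'):
    f=load(n+'_sh2.pkl'); P=cloud(f); hsv=cv2.cvtColor(f['image'],cv2.COLOR_RGB2HSV); m=cv2.inRange(hsv,(105,120,50),(130,255,255))>0
    m&=np.hypot(P[...,0]-p[0],P[...,1]-p[1])<.06
    q=P[m]; b=(q[:,:2]-s['tcp_pos'][:2])@R*1000
    print(n,len(b)); 
    if len(b): print(b.min(0).round(1),b.max(0).round(1),q[:,2].min().round(4),q[:,2].max().round(4), 'ypct',np.percentile(b[:,1],[2,10,50,90,98]).round(1))
crop(load('top_sh2.pkl'),230,330,130,230,6,'pics/sh2t.png'); crop(load('side_sh2.pkl'),180,320,130,260,5,'pics/sh2s.png')
```

```text
over 8.25 [0.6428 0.0351 0.1303] yaw 10.2 F [-0.4  0.7 -1. ] op 0.579
top 1
[16.1 50.3] [16.1 50.3] 0.4488 0.4488 ypct [50.3 50.3 50.3 50.3 50.3]
side 411
[-26.3 -19.6] [24.9 27.1] 0.0879 0.1484 ypct [-16.9  -5.9  21.4  24.4  26. ]
```

View pics/sh2s.png

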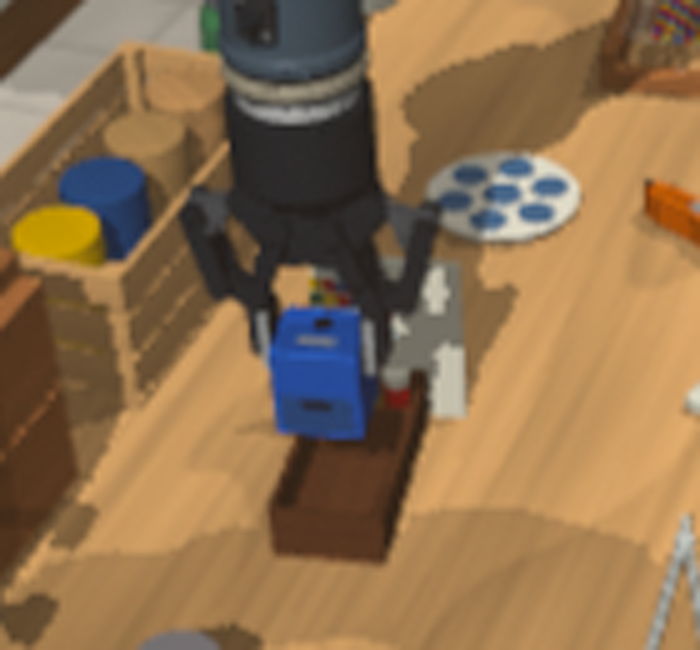

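The side crop shows the sharpener, at about (320,375), square and centred in the fingers, with its front face about 22–24 mm from the TCP against an expected 22 mm. I'll lower it.

Run:
```python
from g import *
p=bw(0,.0203+.019)
robot.sleep(.3); st('settled')
robot.move_straight(list(np.r_[p,.075]),vel=.1,attitude=down(BY)); st('pre')
c=robot.move_straight(list(np.r_[p,.0475]),vel=.04,contact_N=8); st('low %s target %s'%(c,np.r_[p,.0475].round(4)))
```

```text
settled 8.65 [0.6431 0.0335 0.1301] yaw 10.1 F [-0.1  0.4 -0.6] op 0.579
pre 9.35 [0.6434 0.0329 0.075 ] yaw 10.1 F [-0.4  0.  -1.8] op 0.58
low True target [0.6432 0.0326 0.0475] 9.98 [0.6428 0.0323 0.0486] yaw 10.1 F [0.1 0.1 4.3] op 0.579
```

Contact came at 0.0486, which is the 0.0436 grip height plus the 5 mm floor, so the sharpener is on the bay floor. I'll release it and fetch the acrylic block.

Run:
```python
from g import *
p=bw(0,.0203+.019); ac=np.array([.4337,.2615])
robot.grip(1.0); st('rel')
robot.move_straight(list(np.r_[p,.15]),vel=.2)
robot.goto(list(np.r_[ac,.16]),down(2.4)); robot.sleep(.2); snap('ac0')
for n in ('top','side'):
    P=cloud(load(n+'_ac0.pkl')); q=sel(P,p,.045,.057,.069); print(n,'sharpener now',len(q),np.median(q[:,2]).round(4),rect(q),'target',p.round(4))
robot.move_straight(list(np.r_[ac,.042]),vel=.12,contact_N=12); st('down')
robot.grip(0.0,35); st('grip')
robot.move_straight(list(np.r_[ac,.15]),vel=.15); st('up')
p2=bw(0,-.0237+.019)
robot.goto(list(np.r_[p2,.13]),down(BY)); robot.sleep(.3); s=st('over'); snap('ac1')
crop(load('top_ac1.pkl'),230,330,130,230,6,'pics/ac1t.png'); crop(load('side_ac1.pkl'),180,320,130,260,5,'pics/ac1s.png')
```

```text
rel 10.43 [0.6419 0.0319 0.0476] yaw 10.1 F [-0.1  0.3  0.1] op 1.001
top sharpener now 211 0.0628 (array([642.4,  32.6]), 49.9, 43.1, 8.6) target [0.6432 0.0326]
side sharpener now 199 0.0627 (array([640.7,  34.7]), 49.5, 50.0, 10.8) target [0.6432 0.0326]
down 13.71 [0.4341 0.262  0.0426] yaw 2.4 F [ 0.1 -0.2  0.2] op 1.001
grip 14.13 [0.4341 0.2616 0.0428] yaw 2.4 F [-1.2 -1.4  5.8] op 0.585
up 15.0 [0.4332 0.2608 0.1491] yaw 2.4 F [-0.6 -0.  -0.8] op 0.583
over 16.62 [ 0.6508 -0.0097  0.1303] yaw 10.2 F [-0.   0.7 -1.9] op 0.581
```

View pics/ac1s.png

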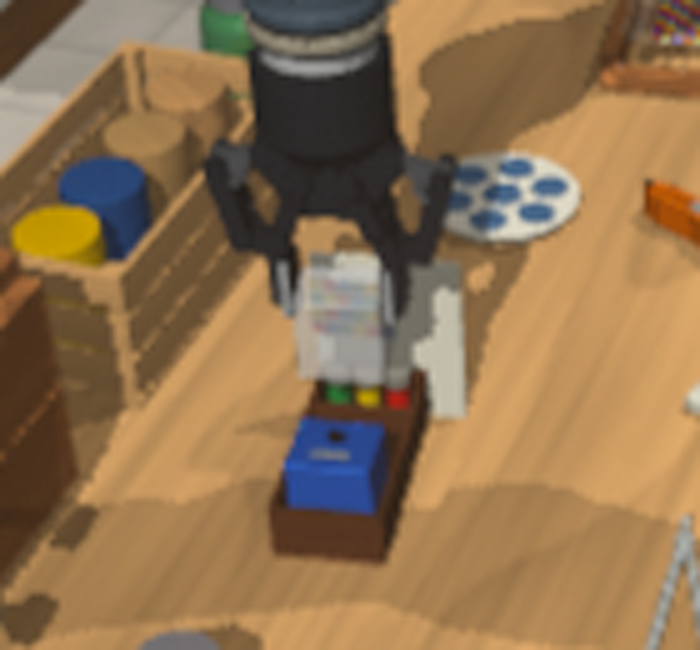

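The side crop shows the sharpener seated in the bay at about (335,465), top at 62.8 mm, which means it is fully down. The clear block hangs upright over the other half at about (345,320).

Run:
```python
from g import *
p=bw(0,-.0237+.019)
robot.move_straight(list(np.r_[p,.078]),vel=.1,attitude=down(BY)); robot.sleep(.2); st('pre')
c=robot.move_straight(list(np.r_[p,.0465]),vel=.04,contact_N=6); st('low %s target %s'%(c,np.r_[p,.0465].round(4)))
```

```text
pre 17.58 [ 0.6514 -0.0106  0.0788] yaw 10.1 F [-1.1  0.3 -1.3] op 0.583
low True target [ 0.6509 -0.0107  0.0465] 18.29 [ 0.6504 -0.0109  0.0479] yaw 10.1 F [-0.5 -0.7  5. ] op 0.586
```

Run:
```python
from g import *
p=bw(0,-.0237+.019)
robot.grip(1.0); st('rel')
robot.move_straight(list(np.r_[p,.17]),vel=.2)
robot.goto([.5,-.15,.2],down(-90)); robot.sleep(.2); snap('bx')
t=D(BY); R=np.array([[np.cos(t),-np.sin(t)],[np.sin(t),np.cos(t)]])
for n in ('top','side'):
    P=cloud(load(n+'_bx.pkl'))
    q=sel(P,bw(0,.019),.07,.055,.07); b=(q[:,:2]-bw(0,.019))@R*1000
    for nm,m in (('sh',b[:,1]>-1),('ac',b[:,1]<-4)): print(n,nm,m.sum(),'z',np.percentile(q[m][:,2],[10,50,90]).round(4),b[m].min(0).round(1),b[m].max(0).round(1))
    q=sel(P,(.5245,-.32),.065,.012,.034)
    img=load(n+'_bx.pkl')['image']; hsv=cv2.cvtColor(img,cv2.COLOR_RGB2HSV)
crop(load('top_bx.pkl'),345,405,195,250,12,'pics/cl_t.png'); crop(load('side_bx.pkl'),290,350,150,200,12,'pics/cl_s.png')
crop(load('top_bx.pkl'),240,340,140,220,7,'pics/bx_t.png')
```

```text
rel 18.74 [ 0.6495 -0.0113  0.0468] yaw 10.1 F [0.1 0.  0.1] op 1.0
top sh 216 z [0.0598 0.0632 0.0672] [-25.9  -0.6] [24.8 41.8]
top ac 188 z [0.0569 0.0606 0.0642] [-27.1 -43.6] [23.8 -4.6]
side sh 209 z [0.0587 0.0626 0.0646] [-26.9  -0.1] [23.4 45.3]
side ac 134 z [0.0577 0.0598 0.0621] [-27.1 -40.9] [22.1 -4.1]
```

View pics/cl_t.png

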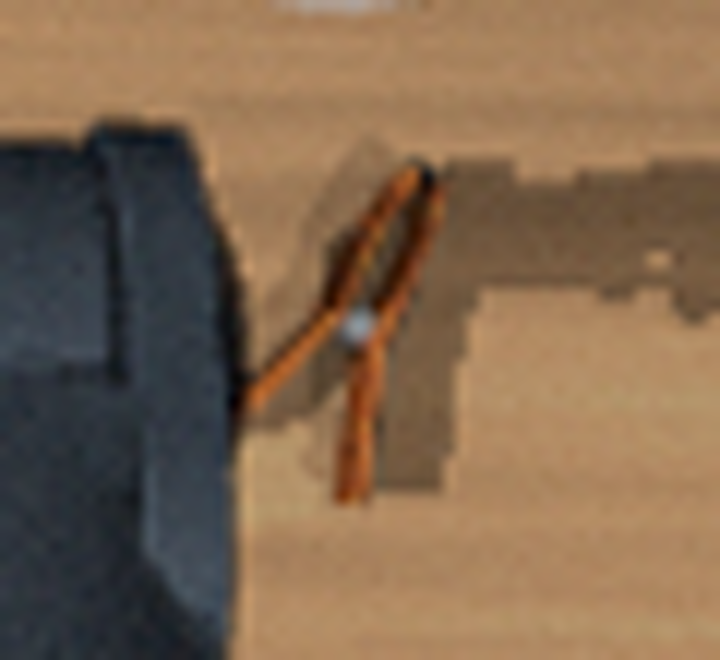

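View pics/cl_s.png

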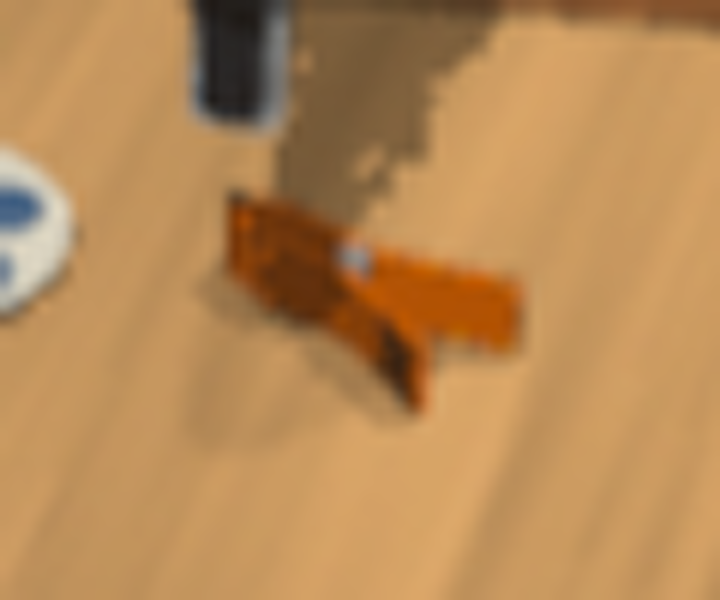

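View pics/bx_t.png

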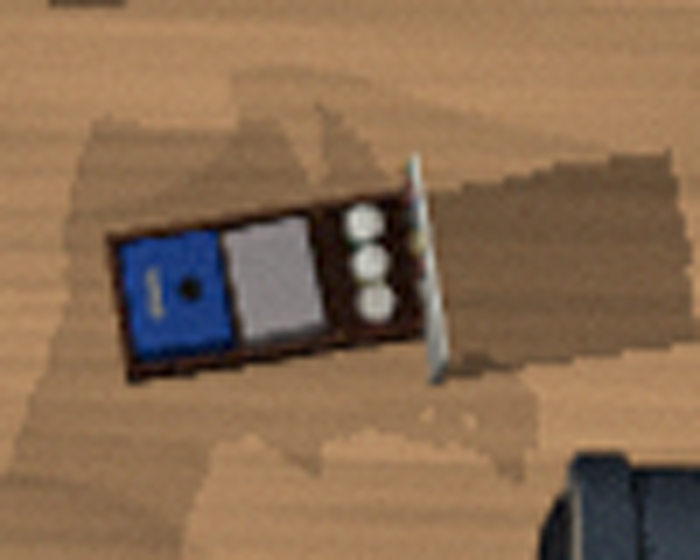

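Run:
```python
from g import *
T=load('top0.pkl');S=load('side0.pkl')
pts={'pivot':((374.5,221.5),(319.1,171.0)),'tip':((379.9,208.9),(308.9,165.9)),'tailL':((362.7,230.3),(324.9,178.4)),'tailR':((373.9,235.9),(332.9,172.9))}
W={}
for k,(a,b) in pts.items():
    A=onplane(T,*a,.026)[:2];B=onplane(S,*b,.026)[:2]; W[k]=(A+B)/2; print(k,A.round(4),B.round(4))
for i,n in ((0,'T'),(1,'S')):
    f=(T,S)[i]; w={k:onplane(f,*pts[k][i],.026)[:2] for k in pts}
    mid=(w['tailL']+w['tailR'])/2; d=w['tip']-mid; 
    print(n,'len',np.linalg.norm(d).round(4),'yaw',np.rad2deg(np.arctan2(d[1],d[0])).round(1),'tail sep',np.linalg.norm(w['tailL']-w['tailR']).round(4),'piv-tip',np.linalg.norm(w['tip']-w['pivot']).round(4),'piv->tip yaw',np.rad2deg(np.arctan2(*(w['tip']-w['pivot'])[::-1])).round(1))
    # orange mask points
    img=f['image']; hsv=cv2.cvtColor(img,cv2.COLOR_RGB2HSV); P=cloud(f)
    m=(cv2.inRange(hsv,(3,120,60),(16,255,255))>0)&(np.hypot(P[...,0]-.524,P[...,1]+.318)<.06)
    q=P[m]; q=q[q[:,2]>.018]; mu=q[:,:2].mean(0); u,s_,v=np.linalg.svd(q[:,:2]-mu); print('pca',len(q),mu.round(4),np.rad2deg(np.arctan2(v[0,1],v[0,0])).round(1))
```

```text
pivot [ 0.5257 -0.3177] [ 0.526  -0.3165]
tip [ 0.5662 -0.3345] [ 0.568  -0.3367]
tailL [ 0.4969 -0.2806] [ 0.4959 -0.2796]
tailR [ 0.4801 -0.3162] [ 0.4787 -0.3191]
T len 0.0857 yaw -24.9 tail sep 0.0394 piv-tip 0.0438 piv->tip yaw -22.5
pca 93 [ 0.5251 -0.317 ] 154.9
S len 0.0889 yaw -24.8 tail sep 0.0431 piv-tip 0.0466 piv->tip yaw -25.7
pca 96 [ 0.5237 -0.3153] 155.8
```

Both items are fully down: the top crop shows the sharpener at about (175,300) and the block at about (275,280), tops at 63 and 60 mm. The clip has its pivot at crop (358,325) and jaw tips at (425,172). Both views put the pivot at (0.526, -0.317) with a yaw of about -25°, and the tail spacing and length match the description.

Run:
```python
from g import *
y=-24.8; piv=np.array([.526,-.317]); d=np.array([np.cos(D(y)),np.sin(D(y))]); g=piv-.033*d
robot.goto(list(np.r_[g,.13]),down(y-90)); robot.sleep(.2); st('above')
c=robot.move_straight(list(np.r_[g,.017]),vel=.1,contact_N=10); robot.sleep(.2); st('down %s'%c)
robot.grip(0.0,30); st('grip')
robot.sleep(.2); snap('cg')
crop(load('top_cg.pkl'),335,415,190,250,9,'pics/cg_t.png'); crop(load('side_cg.pkl'),280,360,135,195,9,'pics/cg_s.png')
```

```text
above 21.85 [ 0.4971 -0.3014  0.131 ] yaw -114.6 F [ 0.6  0.  -0.1] op 1.003
down False 23.33 [ 0.4963 -0.3034  0.0175] yaw -114.8 F [ 0.3 -1.4  0.8] op 1.0
grip 23.97 [ 0.4961 -0.3032  0.0179] yaw -114.8 F [-2.7  0.9  7.4] op 0.192
```

View pics/cg_t.png

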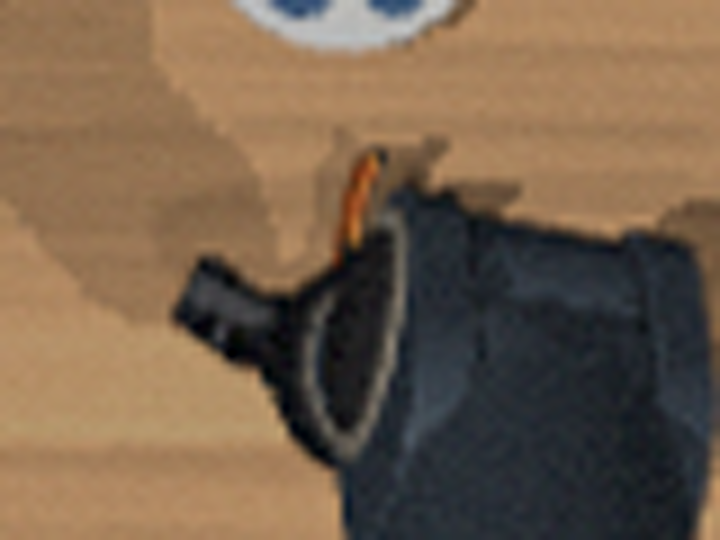

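View pics/cg_s.png

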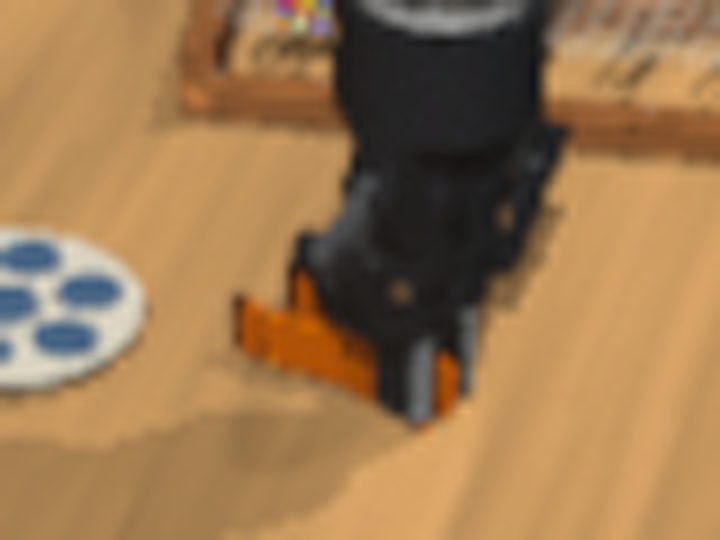

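The clip is squeezed open at opening 0.192. In the side crop the near jaw tip is at (240,300) and the far one at (300,280), clearly apart, with both tails between the pads. I'll lift it and go to a point in front of the card edge.

Run:
```python
from g import *
y=-24.8; piv=np.array([.526,-.317]); d=np.array([np.cos(D(y)),np.sin(D(y))]); g=piv-.033*d
robot.move_straight(list(np.r_[g,.09]),vel=.1); robot.sleep(.4); st('up')
p=bw(-.165,-.0705)
robot.move_straight(list(np.r_[p,.0905]),vel=.15,attitude=down(BY-90)); robot.sleep(.4); st('pre'); print(p)
snap('pre')
crop(load('top_pre.pkl'),270,350,150,230,7,'pics/pre_t.png'); crop(load('side_pre.pkl'),220,340,140,230,6,'pics/pre_s.png')
```

```text
up 25.55 [ 0.496  -0.303   0.0897] yaw -114.8 F [-0.5 -0.6  0. ] op 0.198
pre 27.43 [ 0.5    -0.1046  0.0905] yaw -79.9 F [-0.2  0.2 -1. ] op 0.188
[ 0.50002033 -0.10444298]
```

View pics/pre_t.png

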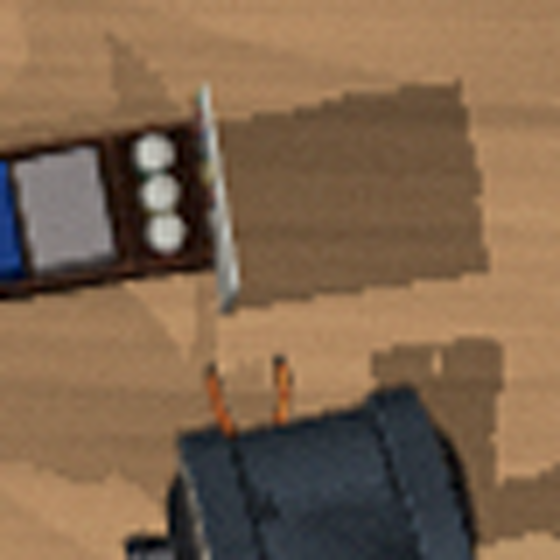

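View pics/pre_s.png

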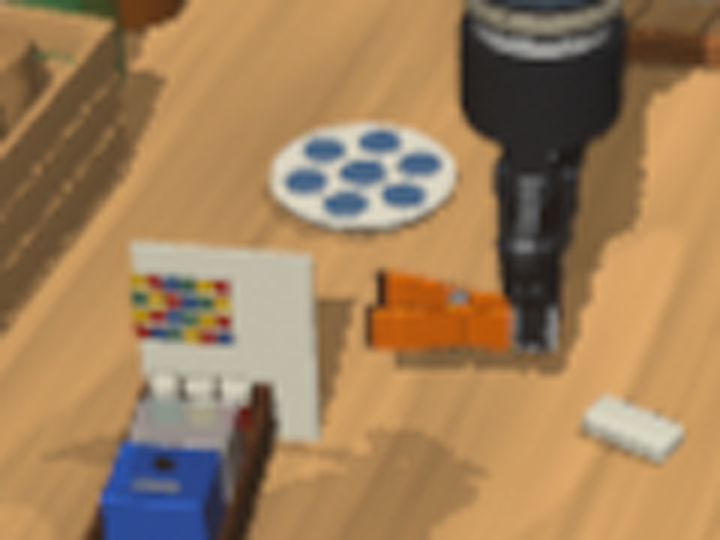

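Run:
```python
from g import *
f=load('top_pre.pkl'); S=load('side_pre.pkl')
t=D(BY); R=np.array([[np.cos(t),-np.sin(t)],[np.sin(t),np.cos(t)]]); e=bw(-.055,-.0705); print('edge',e)
for u,v in ((299.9,202.4),(309.7,200.7)):
    w=onplane(f,u,v,.0987); print('top tip',w.round(4),((w[:2]-e)@R*1000).round(1))
off=lambda c:(220+c[0]/6-.42,140+c[1]/6-.42)
for c in ((372,312),(382,272)):
    w=onplane(S,*off(c),.0987); print('side tip top edge',w.round(4),((w[:2]-e)@R*1000).round(1))
# card as seen in top image now
for z in (.115,): 
    for x in (-.055,.035): print('card proj top',proj(f,np.r_[bw(x,-.0705),z]).round(1),'side',proj(S,np.r_[bw(x,-.0705),z]).round(1))
print('crop of these: top', [((proj(f,np.r_[bw(x,-.0705),.115])-[270,150]+.43)*7).round(0) for x in (-.055,.035)],'side',[((proj(S,np.r_[bw(x,-.0705),.115])-[220,140]+.42)*6).round(0) for x in (-.055,.035)])
P=cloud(f); q=P[150:230,270:350].reshape(-1,3); q=q[q[:,2]>.06]; b=(q[:,:2]-e)@R*1000
m=(abs(b[:,1])<12)&(b[:,0]>-3); print('T card pts',m.sum(),b[m][:,0].min().round(1),np.median(b[m][:,1]).round(2),np.polyfit(b[m][:,0],b[m][:,1],1).round(3))
m=(abs(b[:,1])<20)&(b[:,0]>-55)&(b[:,0]<-12)&(q[:,2]<.12); print('T jaws',m.sum(), [ (b[m&(s*b[:,1]>0)][:,0].max().round(1),b[m&(s*b[:,1]>0)][:,1].mean().round(1)) for s in (1,-1)], q[m][:,2].max().round(4))
```

```text
edge [ 0.60831568 -0.08515264]
top tip [ 0.5752 -0.0769  0.0987] [-31.1  13.9]
top tip [ 0.5811 -0.1064  0.0987] [-30.5 -16.2]
side tip top edge [ 0.5736 -0.0735  0.0987] [-32.2  17.6]
side tip top edge [ 0.5799 -0.1065  0.0987] [-31.7 -16.1]
card proj top [303.1 191. ] side [271.6 182.7]
card proj top [298.5 161.6] side [241.6 180.5]
crop of these: top [array([235., 290.]), array([202.,  84.])] side [array([312., 259.]), array([132., 245.])]
T card pts 65 0.4 0.65 [ 0.006 -0.09 ]
T jaws 26 [(np.float64(-30.2), np.float64(13.3)), (np.float64(-30.0), np.float64(-14.7))] 0.1046
```

Both views put the jaw tips about 31 mm short of the card edge and roughly ±15 mm (outsides) either side of its mid plane, so they are centred to about 1 mm. The clip is level. I'll advance 49 mm along the card.

Run:
```python
from g import *
p=bw(-.116,-.0700)
c=robot.move_straight(list(np.r_[p,.0905]),vel=.04,attitude=down(BY-90),contact_N=6); robot.sleep(.5); st('in %s'%c); print(p)
snap('fin')
crop(load('top_fin.pkl'),270,350,150,230,7,'pics/fin_t.png'); crop(load('side_fin.pkl'),220,340,140,230,6,'pics/fin_s.png')
f=load('top_fin.pkl'); t=D(BY); R=np.array([[np.cos(t),-np.sin(t)],[np.sin(t),np.cos(t)]]); e=bw(-.055,-.0705)
P=cloud(f); q=P[150:230,270:350].reshape(-1,3); b=(q[:,:2]-e)@R*1000
hi=(q[:,2]>.07)&(q[:,2]<.125)
for nm,m in (('card',hi&(abs(b[:,1])<6)&(b[:,0]>0)),('L',hi&(b[:,1]>6)&(b[:,1]<22)&(abs(b[:,0])<30)),('R',hi&(b[:,1]<-6)&(b[:,1]>-22)&(abs(b[:,0])<30))):
    print(nm,m.sum(), b[m].min(0).round(1),b[m].max(0).round(1),b[m].mean(0).round(1)) if m.any() else print(nm,0)
```

```text
in False 29.4 [ 0.5482 -0.0954  0.0905] yaw -79.9 F [-0.5 -0.   0.2] op 0.191
[ 0.5481733  -0.09535776]
card 58 [ 3.1 -2.3] [88.7  1.8] [47.6  0.2]
L 9 [ 7.1 11.8] [19.4 16.2] [12.8 14.5]
R 8 [  6.1 -18.3] [ 17.6 -13.8] [ 11.8 -15.8]
```

View pics/fin_t.png

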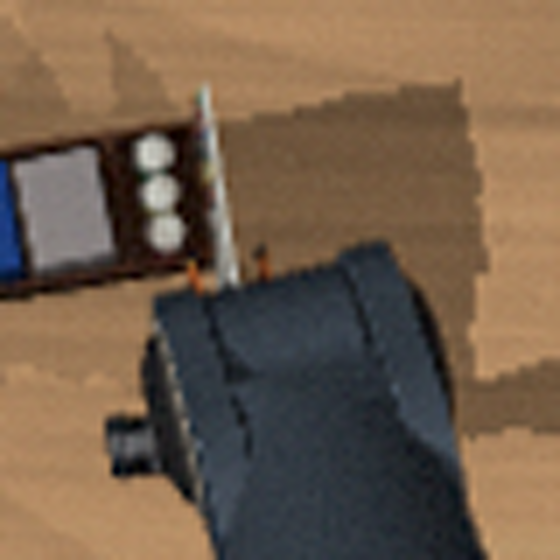

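View pics/fin_s.png

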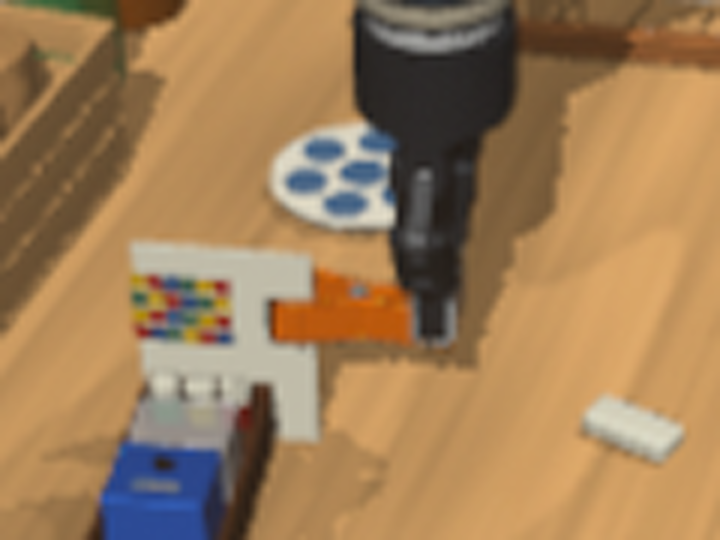

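The final views show one jaw on each side of the card: top crop (195,272) and (262,260), with the card strip between them at (230,275). The tips are 18–19 mm past the front edge and the clip is level. I see no contact and the wrist force is about 0. Handing in.

Run:
```python
from g import *
print(robot.close_job()); st('end')
```

```text
the job is handed in; nothing more can be done
None
the job is handed in; nothing more can be done
```

The job is handed in, at about 29.5 s of the 64 s allowed. The sharpener and the acrylic block are packed, and the clip is held squeezed open around the card's front edge. No verdict was reported.

- **Packing:** The large sharpener (measured 45 x 50 x 58 mm; the two look-alikes are only 42 mm high) and the acrylic block stand upright side by side in the bay. Their tops measured about 63 and 60 mm, so both are fully down on the 5 mm floor. Both touched down within 0.1 mm of the expected height, and I let go of them before lifting the clip.
- **Clip:** It was gripped by the tails at 30 N and opened fully. I am holding it level with the jaw tips at about 85–86 mm, calculated from the gripper height.
- **Position at the card:** The tips are about 18–19 mm past the front edge. The outsides of the jaws are about 14–16 mm either side of the card's mid plane, centred to about 1 mm. Wrist force was about 0.5 N, and the pictures show no contact with the card or box.
- **Disagreements:** The two cameras differed by 2–3 mm in y, so I used their average. The gripper reading over the tails was about 16 mm, against the 20 mm given. The jaws measured about 30 mm over their outsides, which fits a full spread, but I could not read the lever angle itself.
- **Other things on the table:** The other things were not handled or knowingly touched, but I did not measure their positions again at the end.

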